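Slide a battery pack into the clamshell test cradle and shut it

TASK

Slide the flat black battery pack across the green mat, without lifting or tipping it, into the open mouth of the clamshell test cradle until its leading end is fully home against the back wall. Then swing the cradle's blue upper half over and press it fully shut on the lower half. Leave the mouse, the tin and the reel where they are.

Things in the scene. Friction and masses are not known exactly. Their poses are not given: they have to be found in the camera images.
- pack: Loose flat battery pack in black wrap, 134 (its x) x 96 (its y) x 24 (z) mm, about 0.5 kg, too wide for a gripper. Origin at the centre of its underside. +x is its leading end, with four brass contacts on top; a yellow label marks the trailing end. It lies on the mat, +x pointing roughly towards the cradle.
- cradle: Fixed lower half of the clamshell: grey U-shaped frame, no floor (a yellow sheet flush with the mat inside), walls 16 mm high, 12 mm thick. Origin on the mat where the pack belongs; +x is the way in. Open mouth at x=-79 mm, back wall x=+67 to +79 mm, side walls' inner faces y=+-52 mm (4 mm play each side). Two mouth guides 16 mm high splay from y=+-52 mm to +-66 mm at x=-100 mm.
- cradle_home (a point): The point of the mat where the pack's origin lies when it is home (the cradle's origin; axes as the cradle: x inwards). When home, the pack's trailing end is at x = -67 mm, 12 mm inside the ends of the side walls.
- cradle_hinge (a point): Middle of the hinge line of the upper half: on the top outer edge of the back wall, at x = +79 mm, z = 16 mm in the cradle. Hinge line along the cradle's y. Axes as the cradle.
- upper_shell (a joint): Angle (rad) of the blue upper half: 0 shut, its rim on the lower walls; 1.57 upright; up to 2.0 leaning back. The stiff hinge stays where left. Shell 158 mm long from the hinge, 128 wide, 19 thick from rim to flat outer face (shut: top 35 mm above the mat), hollow 14 mm deep. Orange tab 40 x 6 mm juts 15 mm from the free edge. Shut, its front wall is 6 mm behind a pack that is home.
- shell_edge (a point): Middle of the free edge of the blue upper half, at its rim side, 158 mm from the hinge; when shut it is 16 mm above the mat over the mouth. Turns with the shell: its x points from free edge to hinge, z out of the flat outer face.
- mouse: White computer mouse 104 x 58 x 27 mm; bystander. Origin under its centre.
- tin: Small open black tin, 66 mm across, 35 mm high; bystander. Origin under its centre.
- reel: Aluminium reel standing on its flange, 60 mm across, 32 mm high; bystander. Origin under its centre.
Things that resemble listed ones, but are neither listed nor needed, are in the scene too. What is meant by the pack is not turquoise, and is the larger of those in its own colour. What is shaped like the cradle but turquoise is not meant.

How it is judged:
By the outcome, as a careful person would: the job done as asked, in the order asked, and still so for the second after the job is handed in, with the robot touching nothing.
It also fails if it takes over 67 s, if anything falls off the work surface, if the arm or the gripper's body presses on something with over 40 N, if the wrist force passes 120 N, or if a joint passes its speed limit or range.

ROBOT

A 7-joint arm with a two-finger parallel gripper is mounted at the origin on the work surface. World frame = base frame: x ahead of the robot, y to its left, z up, the work surface at z = 0. Lengths are in m, angles in rad, forces in N, time in s.
With the tool pointing down it reaches from about 0.4 to 0.875 m from the base axis. Payload 19.3 kg.
Tool frame: the origin (TCP) lies at the very end of the fingers, on their centre line; the grasp point (between the pads) lies 19 mm behind it; z points along the fingers, y is the line along which they close (so a half turn about z gives the same grasp; the last joint's range is limited). The gripper opens to 85 mm and grips with 20 to 120 N. Pads are 22 mm wide; open, the fingers measure 114 mm over their backs; the gripper's body (76 mm by 85 mm) begins 54 mm behind the grasp point. The pads swing forward as they close: fully open they stand 13 mm farther back than shut.
Start: joints at [-1.308, 0.521, -0.036, 1.599, 0.021, 1.021, -0.113], TCP at [0.204, 0.591, 0.231] pointing down, gripper open.
Joint ranges: [-2.91, 2.91], [-0.3, 2.13], [-1.5, 1.42], [0.17, 2.43], [-1.26, 4.41], [0.16, 1.93], [-2.52, 2.52]. Speed limits (rad/s): [1.89, 1.89, 2.39, 2.39, 3.01, 3.01, 3.01].

INTERFACE

Orientations are given as [roll, pitch, yaw] about the fixed x, y, z axes, in that order (R = Rz(yaw) Ry(pitch) Rx(roll)).
In Python, from workcell import monitor, optics, workorder gives the robot as it stands.
- The arm moves only by the tool apply_moves, never from a script. Its arguments are lists of equal length, an entry for each row: "linear": the shift along the tool's x, y, z each as a share of 0.1 m, from -1 to 1, a list of three; "delta_rot": the turn, a rotation vector about the tool's x, y, z each as a share of 120 degrees, from -1 to 1, a list of three. A call has exactly 5 rows; each row is the pose to reach, as a shift and turn from the pose commanded when the call began, along the tool's axes at that moment; what a row does not reach only later rows make up. A row lasts 1/12 s, in which the tool goes at most 41.7 mm and 7.16 degrees, less where a joint would pass 70% of its speed; a pose out of reach is approached as far as the arm can. A call with a number of a shift or a turn outside -1 to 1 is refused whole. A call with a gripper value outside its range is refused whole. "gripper" is the opening, from -1 (shut) to 1 (fully open), set as the call begins (left out, the last holds). The fingers move at their own pace and stop on an object; "force" is the grip in N (left out, the last holds). Time passes only in rows, so rows that repeat a pose let the fingers close, or fill a call up. It gives the time, the measured TCP pose, the force, the opening and the grip force at its end, in the units of the state.
- monitor.observe(): the state, without advancing time (a new reading comes with each control period).
- optics.grab_frame(name): name is "side" or "top"; returns (picture, depth): 480x640x3 uint8, red, green, blue; 480x640 float32, m along the optical axis (not along the pixel's ray), 0 where there is no reading.
- optics.camera_info(name): a dict with "fx", "fy", "cx", "cy" (pixels), "D" ([k1, k2, p1, p2, k3] as OpenCV has them; the pictures are not rectified), "rvec" (rotation vector, rad) and "tvec" (3), from world to camera coordinates, as OpenCV has them. Camera axes: x right, y down, z forward; pixel columns grow to the right and rows downward; lengths in m; the calibration is good to about 2 mm. A picture is of the moment at which its call begins. camera_info takes no time and is no camera call.
- workorder.job_done(): hands the job in; it is judged then, once.
The state is a dict: "clock": time; "qpos": joint angles; "qd": joint speeds; "joint_efforts": joint torques, N m; "position": TCP position; "tool_rot": TCP orientation; "force": force on the tool from outside, world axes, zero at the start; "moment": the same for the moment, N m; "grip_width": finger opening in m; "finger_force": force on a finger pad.
Only numpy, scipy, OpenCV 4.12 (cv2) and the standard library are available. Lean on these libraries where they do the work, as an engineer would, in place of code of your own. Each camera call takes 0.05 s, during which the arm holds its last target. There are 200 camera calls.

## Working session

There is one attempt and no reset: what is moved stays moved. The work goes in short steps, Python scripts to look and compute and a tool call to move; the robot and the scene stay as the last step left them, time stands still between calls to the robot, and variables do not carry over. Pictures are saved under pics/ and viewed, at most 10 in all, crops included, and the job is handed in when it is done.

Besides the shell and the picture viewer there is one more tool, called after ">>>" by a JSON object that holds its "method" and its "body", one argument or row to a line. apply_moves: Moves the arm, as the interface text tells. Its arguments: {"type":"object","properties":{"linear":{"type":"array"},"delta_rot":{"type":"array"},"gripper":{"type":"number"},"force":{"type":"number"}},"required":["linear","delta_rot"]}

```bash
mkdir -p pics; ls; cat > h.py <<'E'
import numpy as np, cv2
from workcell import monitor, optics, workorder
def cam(n):
    c=optics.camera_info(n);K=np.array([[c['fx'],0,c['cx']],[0,c['fy'],c['cy']],[0,0,1.]])
    R=cv2.Rodrigues(np.array(c['rvec'],float))[0];return K,np.array(c['D'],float),R,np.array(c['tvec'],float).ravel()
def cloud(n,d):
    K,D,R,t=cam(n);v,u=np.mgrid[:480,:640]
    p=cv2.undistortPoints(np.stack([u,v],-1).reshape(-1,1,2).astype(float),K,D).reshape(480,640,2)
    P=np.dstack([p,np.ones((480,640))])*d[...,None]
    W=(P-t)@R;W[d==0]=np.nan;return W
def proj(n,X):
    K,D,R,t=cam(n);return cv2.projectPoints(np.array(X,float).reshape(-1,1,3),cv2.Rodrigues(R)[0],t,K,D)[0].reshape(-1,2)
def onplane(n,uv,z):
    K,D,R,t=cam(n);p=cv2.undistortPoints(np.array(uv,float).reshape(-1,1,2),K,D).reshape(-1,2)
    r=np.c_[p,np.ones(len(p))]@R;c=-R.T@t;return c+r*((z-c[2])/r[:,2])[:,None]
E
python3 - <<'E'
from h import *
print(monitor.observe())
for n in ['top','side']:
    im,d=optics.grab_frame(n);np.savez(f'/tmp/{n}0.npz',im=im,d=d);cv2.imwrite(f'pics/{n}0.png',im[...,::-1])
    K,D,R,t=cam(n);print(n,-R.T@t,R[2],D)
E
```

```text
pics
{'clock': 0.0, 'qpos': array([-1.30817039,  0.52205644, -0.0362871 ,  1.59998683,  0.02120033,
        1.02104824, -0.11277888]), 'qd': array([ 2.07930490e-04, -2.48668610e-04, -9.15077341e-04,  6.00143300e-04,
       -1.24382041e-03, -3.11107154e-05,  1.02013257e-03]), 'joint_efforts': array([-1.38459840e-03, -9.27094960e+01,  1.97966695e+00, -3.69939744e+01,
        1.79484993e-02,  7.96260720e-03,  4.30031434e-06]), 'position': array([0.20414912, 0.59038475, 0.23070731]), 'tool_rot': array([-3.14048284e+00,  9.73148754e-05,  2.80874278e+00]), 'force': array([ 0.55373477, -0.64551417, -1.15137894]), 'moment': array([ 0.01048279,  0.03647404, -0.02287733]), 'finger_force': 0.0, 'grip_width': 0.08530093698679889}
top [ 0.44597735 -0.01145984  1.26261775] [ 0.09029366  0.00386193 -0.9959077 ] [-0.0448603  0.         0.         0.         0.       ]
side [ 0.38438766 -0.6885582   0.82796576] [ 0.18355299  0.64188274 -0.7445098 ] [0.01851559 0.         0.         0.         0.        ]
```

View pics/top0.png

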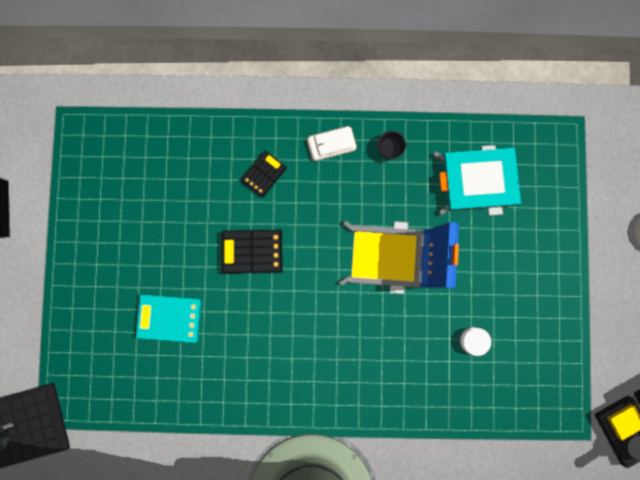

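View pics/side0.png

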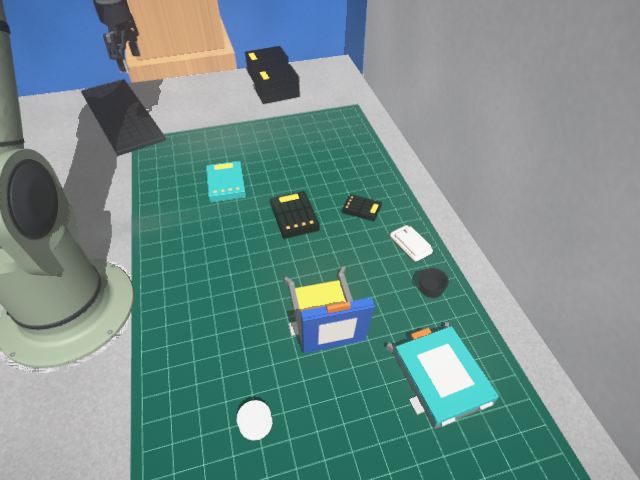

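The top view shows the pack at about (252,251), with its leading end to the right. The cradle is at about (400,256), its mouth at x≈345 and its blue shell leaning back at x≈424–458. The mouse is at (332,143), the tin at (391,145) and the reel at (476,341). The side view agrees: pack (295,214), cradle (322,300), shell upright.

```bash
python3 - <<'E'
from h import *
Z={n:np.load(f'/tmp/{n}0.npz') for n in ['top','side']}
W={n:cloud(n,Z[n]['d']) for n in Z}
np.set_printoptions(precision=4,suppress=True)
im=Z['top']['im'].astype(int);w=W['top']
print('mat z',np.nanmedian(w[270:330,230:330,2]), 'pack z',np.nanmedian(w[240:262,238:270,2]))
m=np.zeros((480,640),np.uint8);s=im[220:285,205:300]
g=s[...,1]-s[...,0]
m[220:285,205:300]=((g<25)).astype(np.uint8)
c=max(cv2.findContours(m,0,2)[0],key=cv2.contourArea);r=cv2.minAreaRect(c);b=cv2.boxPoints(r);print(r)
P=onplane('top',b,.024);print(P,np.linalg.norm(np.diff(P,axis=0),axis=1))
# side view of pack
ims=Z['side']['im'].astype(int);ws=W['side']
for n,ww,ii in(('top',w,im),('side',ws,ims)):
    sel=(ww[...,2]>.018)&(ww[...,2]<.03)&(abs(ww[...,0]-P[:,0].mean())<.08)&(abs(ww[...,1]-P[:,1].mean())<.1)
    q=ww[sel];rr=cv2.minAreaRect(q[:,:2].astype(np.float32)*1000);print(n,'pack cloud',len(q),rr,np.median(q,0))
    # walls
    lab=ii
    C=onplane('top',[[400,256]],0)[0]
    near=(abs(ww[...,0]-C[0])<.1)&(abs(ww[...,1]-C[1])<.2)
    grey=near&(ww[...,2]>.010)&(ww[...,2]<.022)&(np.ptp(ii,axis=2)<40)
    q=ww[grey];print('walls',len(q),np.median(q,0),cv2.minAreaRect(q[:,:2].astype(np.float32)*1000))
    yel=near&(ii[...,0]>150)&(ii[...,1]>120)&(ii[...,2]<80)&(ww[...,2]<.015)
    q=ww[yel];print('yel',len(q),np.median(q,0),cv2.minAreaRect(q[:,:2].astype(np.float32)*1000))
    blue=near&(ii[...,2]>ii[...,0]+60)&(ii[...,2]>ii[...,1]+40)
    q=ww[blue];q=q[~np.isnan(q[:,0])];print('blue',len(q),q.min(0),q.max(0))
    mu,sv,vt=q.mean(0),*np.linalg.svd(q-q.mean(0),full_matrices=False)[1:];print(mu,sv,vt)
    org=near&(ii[...,0]>200)&(ii[...,1]<150)&(ii[...,2]<80);q=ww[org];print('or',len(q),np.nanmedian(q,0),np.nanmin(q,0),np.nanmax(q,0))
big=cv2.resize(Z['top']['im'][210:300,200:480],None,fx=2.8,fy=2.8,interpolation=2)
sd=cv2.resize(Z['side']['im'][185:365,255:395],None,fx=2.3,fy=2.3,interpolation=2)
o=np.zeros((252+414,784,3),np.uint8);o=np.zeros((600,784,3),np.uint8);o[:252,:784]=big[:252,:784];o[252:600,:322]=sd[66:414]
cv2.imwrite('pics/z.png',o[...,::-1])
E
```

```text
mat z 0.0008034733900880742 pack z 0.024497666765205563
((251.5, 251.0), (42.0, 59.0), 90.0)
[[0.5831 0.21   0.024 ]
 [0.5857 0.0783 0.024 ]
 [0.4922 0.0759 0.024 ]
 [0.4895 0.2066 0.024 ]] [0.1317 0.0935 0.1308]
top pack cloud 2509 ((536.89697265625, 143.0079345703125), (96.31917572021484, 132.313232421875), 1.5716955661773682) [0.5365 0.1429 0.0244]
walls 1025 [ 0.5344 -0.182   0.0167] ((551.57666015625, -170.76522827148438), (230.0182342529297, 167.6966094970703), 89.5700912475586)
yel 2781 [ 0.5343 -0.1521  0.0018] ((531.7957763671875, -201.96102905273438), (238.48240661621094, 101.9439468383789), 86.94058990478516)
blue 1802 [ 0.4642 -0.3228 -0.0028] [ 0.6151 -0.2346  0.1779]
[ 0.5294 -0.2589  0.1003] [2.4009 1.6198 0.3883] [[-0.0605 -0.1073  0.9924]
 [ 0.9953 -0.082   0.0518]
 [ 0.0758  0.9908  0.1117]]
or 42 [ 0.526  -0.2712  0.1859] [ 0.5102 -0.3189  0.0037] [ 0.5454 -0.2681  0.1893]
side pack cloud 1380 ((535.68212890625, 142.01947021484375), (96.59483337402344, 138.90109252929688), 1.6817454099655151) [0.5349 0.137  0.0223]
walls 497 [ 0.4782 -0.126   0.0138] ((549.9061279296875, -170.88864135742188), (231.84707641601562, 171.68991088867188), 89.48016357421875)
yel 49 [ 0.538  -0.141  -0.0007] ((541.361572265625, -138.98548889160156), (110.22586059570312, 42.25931167602539), 20.68490982055664)
blue 1969 [ 0.4614 -0.2815 -0.0031] [ 0.6329 -0.1433  0.1724]
[ 0.5235 -0.2666  0.1176] [2.4172 1.907  0.4637] [[ 0.0549  0.1443 -0.988 ]
 [ 0.9981 -0.0362  0.0502]
 [-0.0286 -0.9889 -0.146 ]]
or 63 [ 0.5226 -0.274   0.1789] [ 0.5056 -0.2765  0.1713] [ 0.5424 -0.2689  0.1856]
```

View pics/z.png

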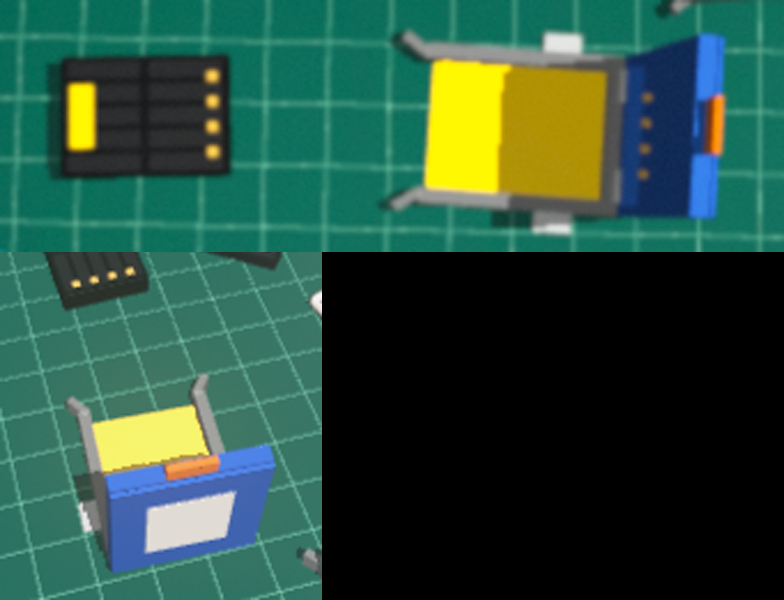

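```bash
cat > fit.py <<'E'
from h import *
from scipy.optimize import minimize
S=4
def hull(m,n,pts,T,val):
    x,y,a=T;c,s=np.cos(a),np.sin(a);p=np.array(pts,float)
    q=np.c_[x+c*p[:,0]-s*p[:,1],y+s*p[:,0]+c*p[:,1],p[:,2]]
    uv=(proj(n,q)+.5)*S*16-8
    cv2.fillConvexPoly(m,cv2.convexHull(np.round(uv).astype(np.int32)),val,shift=4)
def box(x0,x1,y0,y1,h): return [(x,y,z) for x in(x0,x1) for y in(y0,y1) for z in(0,h)]
def rp(n,T):
    m=np.zeros((480*S,640*S),np.uint8);hull(m,n,box(-.067,.067,-.048,.048,.024),T,1);return cv2.resize(m.astype(np.float32),(640,480),interpolation=cv2.INTER_AREA)
def rc(n,T):
    m=np.zeros((480*S,640*S),np.uint8);hull(m,n,[(x,y,0) for x in(-.079,.067) for y in(-.052,.052)],T,1)
    for b in(box(-.079,.079,.052,.064,.016),box(-.079,.079,-.064,-.052,.016),box(.067,.079,-.064,.064,.016)):hull(m,n,b,T,0)
    return cv2.resize(m.astype(np.float32),(640,480),interpolation=cv2.INTER_AREA)
def soft(v,lo,hi): return np.clip((v-lo)/(hi-lo),0,1)
def fit(n,im,T0,kind,roi):
    f=im.astype(float);u0,v0,u1,v1=roi
    if kind=='pack': t=soft(f[...,1]-f[...,0],90,25)
    else: t=soft(f[...,0]-f[...,2],20,150)   # yellow, shaded too
    r={'pack':rp,'cradle':rc}[kind]
    def cost(p): return ((r(n,p/[100,100,10])-t)[v0:v1,u0:u1]**2).sum()
    x0=np.array(T0)*[100,100,10]
    R=minimize(cost,x0,method='Nelder-Mead',options=dict(initial_simplex=x0+np.array([[0,0,0],[1,0,0],[0,1,0],[0,0,.6]]),xatol=.005,fatol=.01))
    return R.x/[100,100,10],R.fun
E
python3 - <<'E'
from fit import *
np.set_printoptions(precision=4,suppress=True)
I={n:np.load(f'/tmp/{n}0.npz')['im'] for n in('top','side')}
T=I['top'];print('samples pack,mat,ylw,shade',T[250,245],T[280,300],T[256,365],T[256,400],T[256,417])
print('top pack',fit('top',T,(.536,.143,-1.57),'pack',(205,215,300,290)))
print('top cradle',fit('top',T,(.53,-.168,-1.6),'cradle',(335,220,419,295)))
s=I['side'];print(proj('side',[[.536,.143,.012],[.53,-.17,0]]))
print('side pack',fit('side',s,(.536,.143,-1.57),'pack',(255,180,335,250)))
E
```

```text
samples pack,mat,ylw,shade [47 46 48] [ 14 114  95] [255 248   0] [177 145   1] [80 79 78]
top pack (array([ 0.5375,  0.1453, -1.5325]), np.float64(64.62145525147929))
top cradle (array([ 0.5339, -0.1602, -1.6236]), np.float64(73.6666762204142))
[[294.2026 213.5383]
 [324.957  315.6412]]
side pack (array([ 0.5349,  0.1425, -1.5255]), np.float64(446.48320266272196))
```

```bash
cat > ov.py <<'E'
from fit import *
def tf(T,p):
    x,y,a=T;c,s=np.cos(a),np.sin(a);p=np.array(p,float);return np.c_[x+c*p[:,0]-s*p[:,1],y+s*p[:,0]+c*p[:,1],p[:,2]]
def overlay(ims,TP,TC,th,name,crops):
    out=[]
    for n,(u0,v0,u1,v1),k in crops:
        b=cv2.resize(ims[n][v0:v1,u0:u1],None,fx=k,fy=k,interpolation=cv2.INTER_LINEAR)[...,::-1].copy()
        def pl(P,col,closed=True):
            uv=(proj(n,P)+.5-[u0,v0])*k-.5;cv2.polylines(b,[np.round(uv*8).astype(np.int32)],closed,col,1,cv2.LINE_AA,3)
        pl(tf(TP,[(a*.067,c*.048,.024) for a,c in((1,1),(1,-1),(-1,-1),(-1,1))]),(0,0,255))
        pl(tf(TC,[(-.1,.066,.016),(-.079,.052,.016),(.067,.052,.016),(.067,-.052,.016),(-.079,-.052,.016),(-.1,-.066,.016)]),(255,0,255),False)
        pl(tf(TC,[(-.079,.064,.016),(.079,.064,.016),(.079,-.064,.016),(-.079,-.064,.016)]),(255,0,255),False)
        c,s=np.cos(th),np.sin(th)
        for h in(0,.019): pl(tf(TC,[(.079-r*c+h*s,y,.016+r*s+h*c) for r,y in((0,.064),(.158,.064),(.158,-.064),(0,-.064))]),(0,255,255) if h else (0,255,0))
        out.append(b)
    W=max(b.shape[1] for b in out);o=np.vstack([np.pad(b,((0,0),(0,W-b.shape[1]),(0,0))) for b in out]);print(o.shape);cv2.imwrite(name,o)
E
python3 - <<'E'
from ov import *
I={n:np.load(f'/tmp/{n}0.npz')['im'] for n in('top','side')}
overlay(I,(.537,.144,-1.532),(.534,-.160,-1.6236),1.69,'pics/ov0.png',[('top',(205,215,475,300),2.9),('side',(260,260,400,360),3.4)])
E
```

```text
(586, 783, 3)
```

View pics/ov0.png

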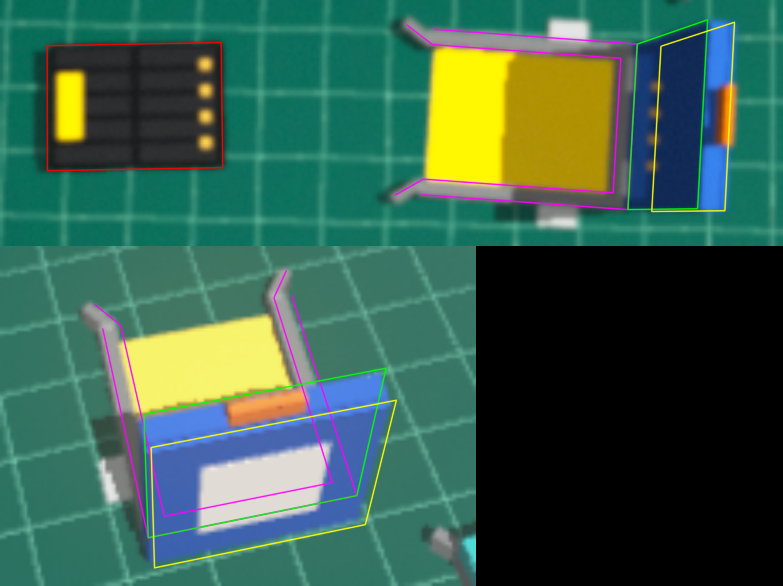

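The overlay of the fitted models sits on the pack and cradle in the top view to within about 1 px. In the side view it is off by about 3 px for both, so the relative poses are good. Next I plan the moves.

```bash
cat > go.py <<'E'
import sys
from h import *
from scipy.spatial.transform import Rotation as Ro
def plan(x,y,z,yaw,tilt=0):
    s=monitor.observe();R=Ro.from_euler('xyz',s['tool_rot'])
    d=R.inv().apply(np.array([x,y,z])-s['position'])/.1
    G=Ro.from_euler('xyz',[np.pi,0,yaw]);r=(R.inv()*G).as_rotvec()/np.deg2rad(120)
    print('t %.2f'%s['clock'],'pos',s['position'].round(4),'rot',s['tool_rot'].round(3),'F',s['force'].round(1),'q',s['qpos'].round(2));print('lin',d.round(3),'rot',r.round(4))
if __name__=='__main__': plan(*map(float,sys.argv[1:]))
E
python3 go.py .533 .265 .1 1.61
```

```text
t 0.10 pos [0.2041 0.5904 0.2308] rot [-3.141  0.     2.809] F [ 0.6  0.5 -0.1] q [-1.31  0.52 -0.04  1.6   0.02  1.02 -0.11]
lin [-4.171 -2.     1.31 ] rot [-4.000e-04  3.000e-04  5.724e-01]
```

>>> {"method": "apply_moves", "body": {
  "linear": [
    [-0.2,-0.1,0.04],
    [-0.4,-0.2,0.08],
    [-0.6,-0.3,0.12],
    [-0.8,-0.4,0.16],
    [-1,-0.48,0.2]
  ],
  "delta_rot": [
    [0,0,0.057],
    [0,0,0.114],
    [0,0,0.171],
    [0,0,0.228],
    [0,0,0.285]
  ],
  "gripper": 0.2
}}

```text
clock: 0.52
position: [0.2836, 0.5115, 0.2109]
tool_rot: [-3.141, 0.0, 2.206]
force: [0.2, 0.4, -0.4]
grip_width: 0.0517
finger_force: 0.0
```

```bash
python3 go.py .533 .265 .1 1.61
```

```text
t 0.52 pos [0.2836 0.5115 0.2109] rot [-3.141  0.     2.206] F [ 0.2  0.4 -0.4] q [-1.25  0.48  0.12  1.74 -0.07  0.93 -0.47]
lin [-3.463  0.546  1.11 ] rot [-2.000e-04  2.000e-04  2.845e-01]
```

>>> {"method": "apply_moves", "body": {
  "linear": [
    [-0.2,0.03,0.04],
    [-0.4,0.06,0.08],
    [-0.6,0.1,0.12],
    [-0.8,0.13,0.16],
    [-1,0.16,0.2]
  ],
  "delta_rot": [
    [0,0,0.057],
    [0,0,0.114],
    [0,0,0.171],
    [0,0,0.228],
    [0,0,0.2845]
  ]
}}

```text
clock: 0.93
position: [0.3562, 0.4412, 0.1909]
tool_rot: [-3.141, 0.0, 1.61]
force: [1.3, 0.3, 1.0]
grip_width: 0.0513
finger_force: 0.0
```

```bash
python3 go.py .533 .265 .1 1.61
```

```text
t 0.93 pos [0.3562 0.4412 0.1909] rot [-3.141  0.     1.61 ] F [1.3 0.3 1. ] q [-1.2   0.49  0.28  1.81 -0.17  0.86 -0.8 ]
lin [-1.83   1.698  0.91 ] rot [-0.0001  0.0002  0.0001]
```

>>> {"method": "apply_moves", "body": {
  "linear": [
    [-0.2,0.2,0.1],
    [-0.4,0.4,0.2],
    [-0.6,0.6,0.3],
    [-0.8,0.8,0.4],
    [-0.95,0.9,0.45]
  ],
  "delta_rot": [
    [0,0,0],
    [0,0,0],
    [0,0,0],
    [0,0,0],
    [0,0,0]
  ]
}}

```text
clock: 1.35
position: [0.4516, 0.3489, 0.1451]
tool_rot: [-3.141, 0.001, 1.614]
force: [0.7, -1.4, -0.0]
grip_width: 0.0512
finger_force: 0.0
```

>>> {"method": "apply_moves", "body": {
  "linear": [
    [-0.2,0.2,0.1],
    [-0.4,0.4,0.2],
    [-0.6,0.6,0.3],
    [-0.8,0.75,0.4],
    [-0.88,0.8,0.46]
  ],
  "delta_rot": [
    [0,0,0],
    [0,0,0],
    [0,0,0],
    [0,0,0],
    [0,0,0]
  ]
}}

```text
clock: 1.77
position: [0.5357, 0.2633, 0.0991]
tool_rot: [-3.142, 0.002, 1.613]
force: [1.0, -1.7, -0.5]
grip_width: 0.0512
finger_force: 0.0
```

```bash
python3 go.py .533 .265 .006 1.61; python3 - <<'E'
from h import *
for n in ['top','side']:
    im,d=optics.grab_frame(n);np.savez(f'/tmp/{n}1.npz',im=im,d=d)
s=monitor.observe();print(s['position'],proj('top',[s['position']]),proj('side',[s['position']]))
a=np.load('/tmp/top1.npz')['im'];b=np.load('/tmp/side1.npz')['im']
o=np.hstack([cv2.resize(a[190:310,140:300],None,fx=2.4,fy=2.4),cv2.resize(b[100:250,210:360],(288,288))]);
u=proj('top',[s['position']])[0];o[int((u[1]-190)*2.4),int((u[0]-140)*2.4)]=[255,0,0]
u=proj('side',[s['position']])[0];o[int((u[1]-100)*1.92),384+int((u[0]-210)*1.92)]=[255,0,0]
cv2.imwrite('pics/a1.png',o[...,::-1])
E
```

```text
t 1.77 pos [0.5357 0.2633 0.0991] rot [-3.142e+00  2.000e-03  1.613e+00] F [ 1.  -1.7 -0.5] q [-0.72  0.66  0.24  1.79 -0.22  0.72 -0.32]
lin [ 0.02  -0.026  0.931] rot [-0.      0.0009  0.0012]
[0.5341672  0.26470052 0.09911511] [[188.84748153 248.65431424]] [[281.1097711  158.26805624]]
```

View pics/a1.png

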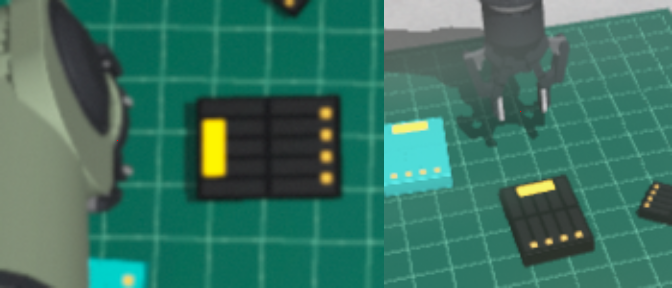

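The picture shows the gripper behind the pack's yellow trailing end. The fingertips are at top-crop (127,100) and (125,170), centred on the pack to within a few mm. Now I descend.

>>> {"method": "apply_moves", "body": {
  "linear": [
    [0,0,0.25],
    [0,0,0.5],
    [0,0,0.75],
    [0,0,0.88],
    [0,0,0.93]
  ],
  "delta_rot": [
    [0,0,0],
    [0,0,0],
    [0,0,0],
    [0,0,0],
    [0,0,0]
  ]
}}

```text
clock: 2.28
position: [0.5322, 0.2676, 0.0056]
tool_rot: [-3.139, 0.001, 1.617]
force: [1.2, -0.1, -0.9]
grip_width: 0.0513
finger_force: 0.0
```

```bash
python3 go.py .5345 .223 .006 1.61
```

```text
t 2.28 pos [0.5322 0.2676 0.0056] rot [-3.139e+00  1.000e-03  1.617e+00] F [ 1.2 -0.1 -0.9] q [-0.69  0.8   0.18  1.82 -0.25  0.55 -0.3 ]
lin [-0.446  0.002 -0.003] rot [-0.0012  0.0004  0.0035]
```

>>> {"method": "apply_moves", "body": {
  "linear": [
    [-0.1,0,0],
    [-0.2,0,0],
    [-0.3,0,0],
    [-0.4,0,0],
    [-0.45,0,0]
  ],
  "delta_rot": [
    [0,0,0.003],
    [0,0,0.003],
    [0,0,0.003],
    [0,0,0.003],
    [0,0,0.003]
  ]
}}

```text
clock: 2.7
position: [0.5366, 0.2203, 0.0084]
tool_rot: [3.14, -0.0, 1.608]
force: [0.0, 6.4, 4.0]
grip_width: 0.0517
finger_force: 3.5
```

>>> {"method": "apply_moves", "body": {
  "linear": [
    [-0.06,0,0],
    [-0.14,0,0],
    [-0.22,0,0],
    [-0.3,0,0],
    [-0.36,0,0]
  ],
  "delta_rot": [
    [0,0,0],
    [0,0,0],
    [0,0,0],
    [0,0,0],
    [0,0,0]
  ]
}}

```text
clock: 3.12
position: [0.538, 0.1866, 0.0083]
tool_rot: [3.14, -0.002, 1.61]
force: [-0.6, 7.7, 6.4]
grip_width: 0.0512
finger_force: 4.2
```

```bash
python3 go.py .5388 .111 .006 1.61
```

```text
t 3.12 pos [0.538  0.1866 0.0083] rot [ 3.14e+00 -2.00e-03  1.61e+00] F [-0.6  7.7  6.4] q [-0.55  0.77  0.16  1.89 -0.24  0.5  -0.18]
lin [-0.756 -0.022  0.022] rot [ 0.001 -0.001  0.   ]
```

```bash
python3 - <<'E'
from fit import *
for n in ['top','side']:
    im,d=optics.grab_frame(n);np.savez(f'/tmp/{n}2.npz',im=im,d=d)
a=np.load('/tmp/top2.npz');b=np.load('/tmp/side2.npz')['im']
w=cloud('top',a['d'])
P=fit('top',a['im'],(.538,.105,-1.532),'pack',(245,215,330,290));print(P)
sel=(abs(w[...,0]-.538)<.03)&(w[...,1]>.045)&(w[...,1]<.13)
q=w[sel];A=np.c_[q[:,:2],np.ones(len(q))];print(len(q),np.linalg.lstsq(A,q[:,2],rcond=None)[0],q[:,2].min(),q[:,2].max())
o=np.hstack([cv2.resize(a['im'][200:300,180:330],(450,300)),cv2.resize(b[130:260,230:360],(300,300))])
cv2.imwrite('pics/a2.png',o[...,::-1])
E
```

```text
(array([ 0.53911514,  0.10792533, -1.53512612]), np.float64(5.9271052144970415))
1476 [-1.18414533  3.8060324   0.38944133] 0.017111085155045887 0.4587682837493077
```

View pics/a2.png

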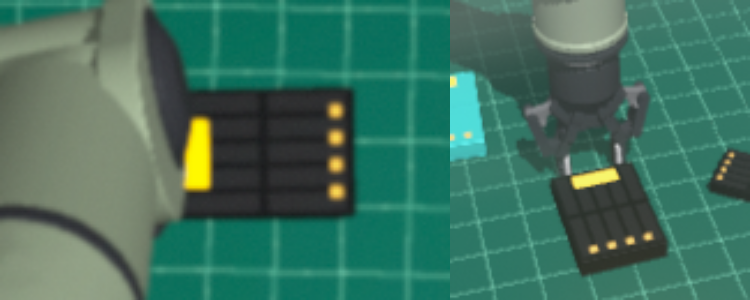

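The pack is in front of the fingers, flat and straight, at about (.539,.108). Both fingers are on its trailing end beside the yellow label (side crop (595,180)). I continue straight for 73 mm.

>>> {"method": "apply_moves", "body": {
  "linear": [
    [-0.06,0,0],
    [-0.14,0,0],
    [-0.22,0,0],
    [-0.3,0,0],
    [-0.38,0,0]
  ],
  "delta_rot": [
    [0,0,0],
    [0,0,0],
    [0,0,0],
    [0,0,0],
    [0,0,0]
  ]
}}

```text
clock: 3.63
position: [0.5391, 0.1491, 0.0079]
tool_rot: [3.14, -0.002, 1.611]
force: [-0.6, 7.1, 6.2]
grip_width: 0.0515
finger_force: 3.9
```

>>> {"method": "apply_moves", "body": {
  "linear": [
    [-0.08,0,0],
    [-0.16,0,0],
    [-0.24,0,0],
    [-0.31,0,0],
    [-0.35,0,0]
  ],
  "delta_rot": [
    [0,0,0],
    [0,0,0],
    [0,0,0],
    [0,0,0],
    [0,0,0]
  ]
}}

```text
clock: 4.05
position: [0.5404, 0.1134, 0.0078]
tool_rot: [3.141, -0.001, 1.61]
force: [0.2, 8.3, 5.8]
grip_width: 0.0516
finger_force: 4.0
```

```bash
cat > pk.py <<'E'
from fit import *
import sys
def meas(k,g,roi):
    for n in ['top']:
        im,d=optics.grab_frame(n);np.savez(f'/tmp/{n}{k}.npz',im=im,d=d)
    T,c=fit('top',im,g,'pack',roi)
    C=np.array([.534,-.1602]);a=-1.6236;e=T[:2]-C
    s=monitor.observe()
    print('pack',T.round(4),'cost',round(c,1),'in cradle x,y mm',1e3*(e@[np.cos(a),np.sin(a)]).round(4),1e3*(e@[-np.sin(a),np.cos(a)]).round(4),'dyaw',(T[2]-a).round(4),'|tcp-pack|',np.linalg.norm(T[:2]-s['position'][:2]).round(4))
    print(s['clock'],s['position'],s['tool_rot'],s['force'])
E
python3 - <<'E'
from pk import *
u=proj('top',[[.5406,.035,.012]])[0];print(u)
meas(3,(.541,.035,-1.535),(int(u[0])-8,int(u[1])-38,int(u[0])+42,int(u[1])+38))
E
```

```text
[300.16828888 250.99483513]
pack [ 0.5422  0.0347 -1.5341] cost 28.2 in cradle x,y mm -195.1 -2.1 dyaw 0.0895 |tcp-pack| 0.078
4.1 [0.54048975 0.11264501 0.0078343 ] [ 3.14058570e+00 -6.53856863e-04  1.60927729e+00] [1.08511579 4.02982568 3.96291582]
```

>>> {"method": "apply_moves", "body": {
  "linear": [
    [-0.06,0.004,0],
    [-0.12,0.008,0],
    [-0.18,0.012,0],
    [-0.24,0.016,0],
    [-0.3,0.019,0]
  ],
  "delta_rot": [
    [0,0,0.004],
    [0,0,0.008],
    [0,0,0.013],
    [0,0,0.017],
    [0,0,0.0215]
  ]
}}

```text
clock: 4.52
position: [0.5435, 0.0842, 0.0078]
tool_rot: [3.141, -0.001, 1.565]
force: [0.0, 7.4, 5.6]
grip_width: 0.0511
finger_force: 3.8
```

```bash
python3 go.py .5458 .0525 .006 1.518
```

```text
t 4.52 pos [0.5435 0.0842 0.0078] rot [ 3.141e+00 -1.000e-03  1.565e+00] F [0.  7.4 5.6] q [-0.37  0.75  0.15  1.94 -0.23  0.46 -0.06]
lin [-0.317  0.024  0.017] rot [ 0.0005 -0.0007  0.0226]
```

>>> {"method": "apply_moves", "body": {
  "linear": [
    [-0.06,0.005,0],
    [-0.12,0.01,0],
    [-0.18,0.015,0],
    [-0.25,0.02,0],
    [-0.31,0.024,0]
  ],
  "delta_rot": [
    [0,0,0.004],
    [0,0,0.009],
    [0,0,0.014],
    [0,0,0.018],
    [0,0,0.0226]
  ]
}}

```text
clock: 4.93
position: [0.5458, 0.053, 0.0078]
tool_rot: [3.141, -0.001, 1.518]
force: [-0.4, 8.4, 5.6]
grip_width: 0.0511
finger_force: 3.8
```

```bash
python3 - <<'E'
from pk import *
u=proj('top',[[.5415,-.025,.012]])[0];print(u)
meas(4,(.5415,-.0255,-1.62),(int(u[0])-8,int(u[1])-20,int(u[0])+42,int(u[1])+20))
E
```

```text
[326.95361316 251.13461298]
pack [ 0.5407 -0.0583 -1.5309] cost 0.8 in cradle x,y mm -102.2 1.3 dyaw 0.0927 |tcp-pack| 0.1098
4.9833 [0.54574812 0.05141104 0.00771646] [ 3.14074888e+00 -3.54895856e-04  1.51573922e+00] [0.21417225 2.82240842 3.55906194]
```

```bash
cat >> pk.py <<'E'
def meas2(k,g,roi):
    z=np.load(f'/tmp/top{k}.npz');f=z['im'].astype(float);v=f.max(2)
    t=cv2.morphologyEx(np.clip((85-v)/30,0,1).astype(np.float32),cv2.MORPH_CLOSE,np.ones((7,7)))
    u0,v0,u1,v1=roi
    x0=np.array(g)*[100,100,10]
    cost=lambda p:((rp('top',p/[100,100,10])-t)[v0:v1,u0:u1]**2).sum()
    R=minimize(cost,x0,method='Nelder-Mead',options=dict(initial_simplex=x0+np.array([[0,0,0],[1,0,0],[0,1,0],[0,0,.6]]),xatol=.005,fatol=.01))
    T=R.x/[100,100,10];C=np.array([.534,-.1602]);a=-1.6236;e=T[:2]-C
    print('pack',T.round(4),R.fun,'cradle xy mm',1e3*(e@[np.cos(a),np.sin(a)]),1e3*(e@[-np.sin(a),np.cos(a)]),'dyaw',T[2]-a)
    return f
E
python3 - <<'E'
from pk import *
f=meas2(4,(.5415,-.0255,-1.62),(319,222,375,282))
o=f[200:300,270:430].astype(np.uint8);cv2.imwrite('pics/a4.png',cv2.resize(o,None,fx=4,fy=4)[...,::-1])
E
```

```text
pack [ 0.5404 -0.0219 -1.6132] 43.274322509765625 cradle xy mm -138.4518912524806 -0.9535527581934855 dyaw 0.010424303994952977
```

View pics/a4.png

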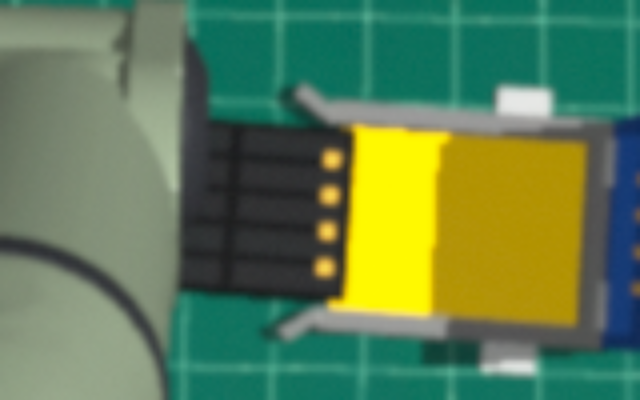

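The leading edge is now just inside the mouth, at crop x≈350. It sits centred between the side walls (crop y≈125 to 305) and is parallel to them. I push straight in.

>>> {"method": "apply_moves", "body": {
  "linear": [
    [-0.08,0,0],
    [-0.16,0,0],
    [-0.24,0,0],
    [-0.32,0,0],
    [-0.4,0,0]
  ],
  "delta_rot": [
    [0,0,0],
    [0,0,0],
    [0,0,0],
    [0,0,0],
    [0,0,0]
  ]
}}

```text
clock: 5.4
position: [0.5434, 0.0131, 0.0076]
tool_rot: [3.141, -0.001, 1.519]
force: [1.1, 7.8, 5.8]
grip_width: 0.0512
finger_force: 4.0
```

>>> {"method": "apply_moves", "body": {
  "linear": [
    [-0.08,0,0],
    [-0.16,0,0],
    [-0.24,0,0],
    [-0.32,0,0],
    [-0.4,0,0]
  ],
  "delta_rot": [
    [0,0,0],
    [0,0,0],
    [0,0,0],
    [0,0,0],
    [0,0,0]
  ]
}}

```text
clock: 5.82
position: [0.5413, -0.0268, 0.0076]
tool_rot: [3.141, -0.001, 1.519]
force: [0.8, 7.5, 7.4]
grip_width: 0.0512
finger_force: 4.2
```

```bash
python3 go.py .5381 -.0823 .006 1.518;  python3 - <<'E'
from pk import *
im,d=optics.grab_frame('top');np.savez('/tmp/top5.npz',im=im,d=d)
meas2(5,(.537,-.105,-1.62),(357,222,420,290))
E
```

```text
t 5.82 pos [ 0.5413 -0.0268  0.0076] rot [ 3.141e+00 -1.000e-03  1.519e+00] F [0.8 7.5 7.4] q [-0.15  0.74  0.13  1.96 -0.21  0.45  0.08]
lin [-0.556 -0.003  0.016] rot [ 0.0002 -0.0006  0.0003]
pack [ 0.5364 -0.1029 -1.6225] 482.96502685546875 cradle xy mm -57.305078802858525 -0.6727346277145354 dyaw 0.0011107550053635062
```

Smooth sliding. I cover the remaining ~55 mm, slowing at the end.

>>> {"method": "apply_moves", "body": {
  "linear": [
    [-0.08,0,0],
    [-0.16,0,0],
    [-0.24,0,0],
    [-0.32,0,0],
    [-0.4,0,0]
  ],
  "delta_rot": [
    [0,0,0],
    [0,0,0],
    [0,0,0],
    [0,0,0],
    [0,0,0]
  ]
}}

```text
clock: 6.28
position: [0.5391, -0.0667, 0.0075]
tool_rot: [3.141, -0.001, 1.519]
force: [-0.1, 8.5, 6.1]
grip_width: 0.0513
finger_force: 4.0
```

>>> {"method": "apply_moves", "body": {
  "linear": [
    [-0.03,0,0],
    [-0.06,0,0],
    [-0.09,0,0],
    [-0.12,0,0],
    [-0.14,0,0]
  ],
  "delta_rot": [
    [0,0,0],
    [0,0,0],
    [0,0,0],
    [0,0,0],
    [0,0,0]
  ]
}}

```text
clock: 6.7
position: [0.5385, -0.0784, 0.0075]
tool_rot: [-3.141, -0.003, 1.52]
force: [-0.4, 29.8, 10.5]
grip_width: 0.0508
finger_force: 15.2
```

>>> {"method": "apply_moves", "body": {
  "linear": [
    [-0.01,0,0],
    [-0.02,0,0],
    [-0.03,0,0],
    [-0.04,0,0],
    [-0.04,0,0]
  ],
  "delta_rot": [
    [0,0,0],
    [0,0,0],
    [0,0,0],
    [0,0,0],
    [0,0,0]
  ]
}}

```text
clock: 7.12
position: [0.5384, -0.0785, 0.0075]
tool_rot: [-3.141, -0.007, 1.523]
force: [-0.7, 41.1, 13.2]
grip_width: 0.0511
finger_force: 20.5
```

>>> {"method": "apply_moves", "body": {
  "linear": [
    [0.05,0,0],
    [0.15,0,0],
    [0.3,0,0],
    [0.45,0,-0.1],
    [0.55,0,-0.4]
  ],
  "delta_rot": [
    [0,0,0],
    [0,0,0],
    [0,0,0],
    [0,0,0],
    [0,0,0]
  ]
}}

```text
clock: 7.53
position: [0.5387, -0.029, 0.0447]
tool_rot: [-3.136, 0.001, 1.518]
force: [-0.2, 0.6, -0.8]
grip_width: 0.0509
finger_force: 0.0
```

>>> {"method": "apply_moves", "body": {
  "linear": [
    [0.25,0,-0.4],
    [0.5,0,-0.7],
    [0.7,0,-1],
    [0.9,0,-1],
    [1,0,-1]
  ],
  "delta_rot": [
    [0,0,0],
    [0,0,0],
    [0,0,0],
    [0,0,0],
    [0,0,0]
  ],
  "gripper": -1
}}

```text
clock: 7.95
position: [0.5468, 0.0722, 0.1488]
tool_rot: [3.139, -0.001, 1.52]
force: [-0.9, -0.6, 0.3]
grip_width: -0.0001
finger_force: 0.0
```

```bash
python3 - <<'E'
from ov import *
I={}
for n in('top','side'):
    im,d=optics.grab_frame(n);np.savez(f'/tmp/{n}6.npz',im=im,d=d);I[n]=im
t=I['top'].copy()
import pk
pk.meas2(6,(.534,-.157,-1.62),(335,228,420,290))
o=np.hstack([cv2.resize(I['top'][210:300,330:470],None,fx=3.2,fy=3.2),cv2.resize(I['side'][262:352,270:380],None,fx=3.2,fy=3.2)])
cv2.imwrite('pics/a6.png',o[...,::-1]);print(o.shape)
E
```

```text
pack [ 0.5329 -0.1573 -1.6274] 501.8402099609375 cradle xy mm -2.8490841776995266 -1.224000024455755 dyaw -0.0037623940394919675
(288, 800, 3)
```

View pics/a6.png

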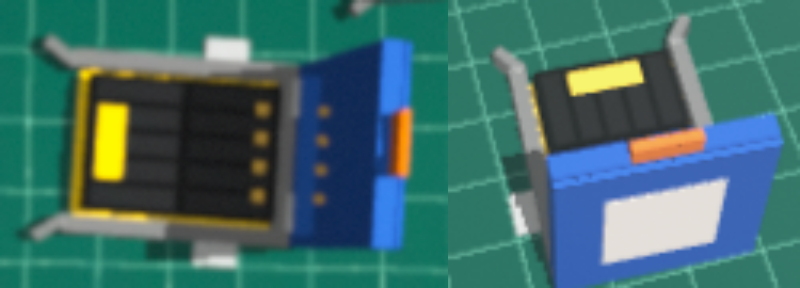

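The pack is fully home. Its leading edge meets the back wall at left-crop x≈280, and a ~12 mm yellow strip shows behind it at x≈72–90. Next I go over the shell to behind its outer face.

>>> {"method": "apply_moves", "body": {
  "linear": [
    [-0.2,0,-0.25],
    [-0.4,0,-0.5],
    [-0.6,0,-0.75],
    [-0.8,0,-1],
    [-1,0,-1]
  ],
  "delta_rot": [
    [0,0,0],
    [0,0,0],
    [0,0,0],
    [0,0,0],
    [0,0,0]
  ]
}}

```text
clock: 8.47
position: [0.5416, -0.0335, 0.2502]
tool_rot: [3.138, 0.0, 1.515]
force: [0.7, 0.7, -0.1]
grip_width: 0.0001
finger_force: 0.0
```

>>> {"method": "apply_moves", "body": {
  "linear": [
    [-0.2,0,0],
    [-0.4,0,0],
    [-0.6,0,0],
    [-0.8,0,0],
    [-1,0,0]
  ],
  "delta_rot": [
    [0,0,0],
    [0,0,0],
    [0,0,0],
    [0,0,0],
    [0,0,0]
  ]
}}

```text
clock: 8.88
position: [0.5342, -0.133, 0.2459]
tool_rot: [-3.139, 0.001, 1.515]
force: [-0.0, 0.1, -0.4]
grip_width: 0.0002
finger_force: 0.0
```

>>> {"method": "apply_moves", "body": {
  "linear": [
    [-0.2,0,0],
    [-0.4,0,0],
    [-0.6,0,0],
    [-0.8,0,0],
    [-1,0,0]
  ],
  "delta_rot": [
    [0,0,0],
    [0,0,0],
    [0,0,0],
    [0,0,0],
    [0,0,0]
  ]
}}

```text
clock: 9.3
position: [0.5287, -0.2327, 0.2458]
tool_rot: [-3.139, 0.0, 1.515]
force: [0.5, -0.0, -0.2]
grip_width: 0.0003
finger_force: 0.0
```

>>> {"method": "apply_moves", "body": {
  "linear": [
    [-0.2,0,0],
    [-0.4,0,0],
    [-0.6,0,0],
    [-0.8,0,0],
    [-1,0,0]
  ],
  "delta_rot": [
    [0,0,0],
    [0,0,0],
    [0,0,0],
    [0,0,0],
    [0,0,0]
  ]
}}

```text
clock: 9.72
position: [0.5231, -0.3324, 0.2457]
tool_rot: [-3.139, -0.0, 1.516]
force: [0.4, 0.5, 0.0]
grip_width: -0.0001
finger_force: 0.0
```

```bash
python3 go.py .5222 -.347 .150 1.514
```

```text
t 9.72 pos [ 0.5231 -0.3324  0.2457] rot [-3.139 -0.     1.516] F [0.4 0.5 0. ] q [ 0.25  0.52  0.33  1.61 -0.18  1.04  0.58]
lin [-0.146  0.002  0.957] rot [-0.0014 -0.0001  0.0007]
```

>>> {"method": "apply_moves", "body": {
  "linear": [
    [-0.1,0,0.2],
    [-0.14,0,0.4],
    [-0.14,0,0.6],
    [-0.14,0,0.8],
    [-0.14,0,0.95]
  ],
  "delta_rot": [
    [0,0,0],
    [0,0,0],
    [0,0,0],
    [0,0,0],
    [0,0,0]
  ]
}}

```text
clock: 10.13
position: [0.5217, -0.3452, 0.1491]
tool_rot: [-3.138, -0.001, 1.515]
force: [1.1, -0.1, -0.5]
grip_width: -0.0001
finger_force: 0.0
```

>>> {"method": "apply_moves", "body": {
  "linear": [
    [0.15,0,0],
    [0.3,0,0],
    [0.45,0,0],
    [0.55,0,0],
    [0.6,0,0]
  ],
  "delta_rot": [
    [0,0,0],
    [0,0,0],
    [0,0,0],
    [0,0,0],
    [0,0,0]
  ]
}}

```text
clock: 10.55
position: [0.5275, -0.2828, 0.1527]
tool_rot: [3.141, -0.0, 1.519]
force: [-0.4, -0.9, 1.3]
grip_width: 0.0001
finger_force: 1.1
```

```bash
python3 go.py .5269 -.265 .151 1.514
```

```text
t 10.55 pos [ 0.5275 -0.2828  0.1527] rot [ 3.141 -0.     1.519] F [-0.4 -0.9  1.3] q [ 0.19  0.59  0.29  1.76 -0.22  0.83  0.54]
lin [ 0.177 -0.015  0.017] rot [ 0.0002 -0.      0.0022]
```

>>> {"method": "apply_moves", "body": {
  "linear": [
    [0.08,0,0.01],
    [0.16,0,0.01],
    [0.24,0,0.01],
    [0.32,0,0],
    [0.4,0,0]
  ],
  "delta_rot": [
    [0,0,0],
    [0,0,0],
    [0,0,0],
    [0,0,0],
    [0,0,0]
  ]
}}

```text
clock: 10.97
position: [0.5294, -0.2438, 0.1524]
tool_rot: [-3.142, 0.0, 1.517]
force: [-0.3, -1.6, -0.4]
grip_width: -0.0002
finger_force: 0.9
```

```bash
python3 go.py .5311 -.19 .1399 1.514
```

```text
t 10.97 pos [ 0.5294 -0.2438  0.1524] rot [-3.142  0.     1.517] F [-0.3 -1.6 -0.4] q [ 0.12  0.57  0.29  1.8  -0.22  0.8   0.47]
lin [ 0.538 -0.012  0.125] rot [-0.      0.      0.0015]
```

>>> {"method": "apply_moves", "body": {
  "linear": [
    [0.11,0,0.0],
    [0.22,0,0.03],
    [0.33,0,0.05],
    [0.44,0,0.09],
    [0.54,0,0.125]
  ],
  "delta_rot": [
    [0,0,0],
    [0,0,0],
    [0,0,0],
    [0,0,0],
    [0,0,0]
  ]
}}

```text
clock: 11.38
position: [0.5324, -0.189, 0.1394]
tool_rot: [-3.142, -0.0, 1.518]
force: [0.8, -1.7, -0.7]
grip_width: -0.0002
finger_force: 0.6
```

```bash
python3 go.py .5336 -.1463 .1079 1.514
```

```text
t 11.38 pos [ 0.5324 -0.189   0.1394] rot [-3.142 -0.     1.518] F [ 0.8 -1.7 -0.7] q [ 0.03  0.56  0.29  1.86 -0.22  0.75  0.39]
lin [ 0.427 -0.011  0.315] rot [-0.     -0.0001  0.0019]
```

>>> {"method": "apply_moves", "body": {
  "linear": [
    [0.11,0,0.05],
    [0.2,0,0.1],
    [0.28,0,0.17],
    [0.36,0,0.24],
    [0.43,0,0.315]
  ],
  "delta_rot": [
    [0,0,0],
    [0,0,0],
    [0,0,0],
    [0,0,0],
    [0,0,0]
  ]
}}

```text
clock: 11.8
position: [0.5346, -0.1466, 0.1075]
tool_rot: [-3.141, -0.0, 1.518]
force: [0.9, -0.2, 1.1]
grip_width: -0.0001
finger_force: 0.6
```

```bash
python3 go.py .5352 -.1186 .0614 1.514
```

```text
t 11.80 pos [ 0.5346 -0.1466  0.1075] rot [-3.141 -0.     1.518] F [ 0.9 -0.2  1.1] q [-0.03  0.6   0.27  1.9  -0.24  0.67  0.33]
lin [ 0.279 -0.009  0.461] rot [-0.0001 -0.0001  0.0017]
```

>>> {"method": "apply_moves", "body": {
  "linear": [
    [0.06,0,0.08],
    [0.12,0,0.17],
    [0.17,0,0.26],
    [0.23,0,0.36],
    [0.28,0,0.46]
  ],
  "delta_rot": [
    [0,0,0],
    [0,0,0],
    [0,0,0],
    [0,0,0],
    [0,0,0]
  ]
}}

```text
clock: 12.22
position: [0.536, -0.1192, 0.0612]
tool_rot: [-3.141, 0.0, 1.517]
force: [-0.4, -0.3, 1.0]
grip_width: 0.0
finger_force: 0.3
```

>>> {"method": "apply_moves", "body": {
  "linear": [
    [0.02,0,0.06],
    [0.03,0,0.12],
    [0.05,0,0.17],
    [0.06,0,0.22],
    [0.06,0,0.26]
  ],
  "delta_rot": [
    [0,0,0],
    [0,0,0],
    [0,0,0],
    [0,0,0],
    [0,0,0]
  ]
}}

```text
clock: 12.63
position: [0.5364, -0.1135, 0.0359]
tool_rot: [-3.142, -0.0, 1.517]
force: [0.3, 1.0, -0.1]
grip_width: -0.0
finger_force: 0.3
```

>>> {"method": "apply_moves", "body": {
  "linear": [
    [0,0,0.02],
    [0,0,0.03],
    [0,0,0.05],
    [0,0,0.06],
    [0,0,0.06]
  ],
  "delta_rot": [
    [0,0,0],
    [0,0,0],
    [0,0,0],
    [0,0,0],
    [0,0,0]
  ]
}}

```text
clock: 13.05
position: [0.5369, -0.1136, 0.034]
tool_rot: [3.14, -0.002, 1.517]
force: [-24.5, 9.0, 90.2]
grip_width: -0.0001
finger_force: 45.1
```

>>> {"method": "apply_moves", "body": {
  "linear": [
    [0,0,-0.05],
    [0,0,-0.2],
    [0,0,-0.5],
    [0,0,-0.8],
    [0,0,-1]
  ],
  "delta_rot": [
    [0,0,0],
    [0,0,0],
    [0,0,0],
    [0,0,0],
    [0,0,0]
  ]
}}

```text
clock: 13.47
position: [0.5369, -0.1141, 0.1327]
tool_rot: [3.14, 0.0, 1.517]
force: [0.9, 0.4, -0.5]
grip_width: -0.0003
finger_force: 0.0
```

>>> {"method": "apply_moves", "body": {
  "linear": [
    [0.25,0,-0.1],
    [0.5,0,-0.2],
    [0.75,0,-0.3],
    [1,0,-0.4],
    [1,0,-0.4]
  ],
  "delta_rot": [
    [0,0,0],
    [0,0,0],
    [0,0,0],
    [0,0,0],
    [0,0,0]
  ]
}}

```text
clock: 13.88
position: [0.5429, -0.0088, 0.1718]
tool_rot: [3.139, -0.002, 1.522]
force: [0.8, 1.8, -0.5]
grip_width: -0.0001
finger_force: 0.0
```

>>> {"method": "apply_moves", "body": {
  "linear": [
    [0.25,0,0],
    [0.5,0,0],
    [0.75,0,0],
    [1,0,0],
    [1,0,0]
  ],
  "delta_rot": [
    [0,0,0],
    [0,0,0],
    [0,0,0],
    [0,0,0],
    [0,0,0]
  ]
}}

```text
clock: 14.3
position: [0.5472, 0.0909, 0.17]
tool_rot: [-3.142, -0.002, 1.522]
force: [0.5, 0.3, -0.2]
grip_width: -0.0002
finger_force: 0.0
```

```bash
python3 - <<'E'
from h import *
np.set_printoptions(precision=4,suppress=True)
I={}
for n in('top','side'):
    im,d=optics.grab_frame(n);I[n]=im;w=cloud(n,d);f=im.astype(int)
    m=(f[...,2]>f[...,0]+60)&(f[...,2]>f[...,1]+40)&(abs(w[...,0]-.533)<.09)&(abs(w[...,1]+.16)<.12)&(w[...,2]>.025)
    q=w[m];A=np.c_[q[:,:2]-[.533,-.157],np.ones(len(q))];k,*_=np.linalg.lstsq(A,q[:,2],rcond=None)
    print(n,len(q),'slope x,y, z',k,q.min(0),q.max(0))
print(monitor.observe()['force'])
o=np.hstack([cv2.resize(I['top'][110:370,300:540],(400,433)),cv2.resize(I['side'][240:370,260:380],(400,433))])
cv2.imwrite('pics/a9.png',o[...,::-1])
E
```

```text
top 2758 slope x,y, z [-0.0002 -0.0001  0.0353] [ 0.4672 -0.2401  0.025 ] [ 0.5996 -0.0742  0.0436]
side 2654 slope x,y, z [0.0013 0.0031 0.0329] [ 0.4636 -0.2395  0.025 ] [ 0.5992 -0.0745  0.0378]
[-0.0532 -0.3615 -0.3714]
```

View pics/a9.png

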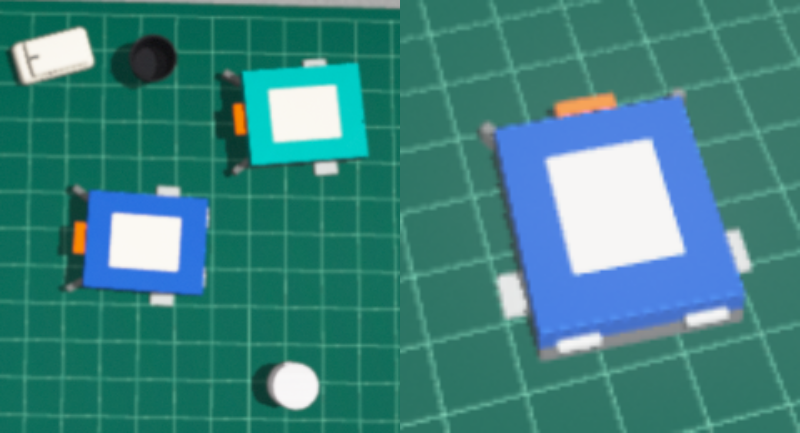

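The shell is shut: its outer face is level at 35 mm, with slope ≈0. The mouse, tin and reel are where they were, and the arm is clear.

```bash
python3 -c "
from workcell import workorder
print(workorder.job_done())"
```

```text
the job is handed in; nothing more can be done
None
```

The pack is fully home against the cradle's back wall, the blue upper half is pressed shut, the mouse, tin and reel are where they were, and the job was handed in at about 14 s.

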